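Reverse the ratchet and nip the screw press down on the board

ROBOT

A 7-joint arm with a two-finger parallel gripper is mounted at the origin on the work surface. World frame = base frame: x ahead of the robot, y to its left, z up, the work surface at z = 0. Lengths are in m, angles in rad, forces in N, time in s.
With the tool pointing down it reaches from about 0.35 to 0.9 m from the base axis. Payload 8.1 kg.
Tool frame: the origin (TCP) lies midway between the tips of the shut fingers; the grasp point (between the pads) lies env.pinch_z behind it (env.pinch_z is the distance from the TCP to the grasp point, in m); x points along the fingers, y is the direction in which the jaws open and shut, and the axes are right-handed (so a half turn about x gives the same grasp; the last joint's range is limited). The gripper opens to 85 mm and grips with 20 to 120 N. Pads are 22 mm wide; open, the fingers measure 114 mm over their backs; the gripper's body (76 mm by 85 mm) begins 54 mm behind the grasp point. The pads swing forward as they close: fully open they stand 13 mm farther back than shut.
Start: joints at [1.089, 0.434, 0.025, 1.573, -0.012, 1.134, -0.075], TCP at [0.231, -0.581, 0.231] pointing down, gripper open.
Joint ranges: [-2.62, 2.62], [-0.44, 2.09], [-1.27, 1.32], [0.08, 2.57], [-1.32, 4.46], [0.12, 2], [-2.74, 2.74]. Speed limits (rad/s): [2.22, 2.22, 3.01, 3.01, 3.14, 3.14, 3.14].

INTERFACE

Orientations are given as a unit quaternion [x, y, z, w].
In Python, from cell import env gives the robot as it stands.
- The arm moves only by the tool play_rows, never from a script. Its argument "motion" is a list of rows, each a list of 2 entries, a list of its own where there are three numbers: the shift along the tool's x, y, z in cm, then the turn about the tool's x in degrees. In form: [[[dx, dy, dz], spin], ...]. A call has 1 to 10 rows; each row is the pose to reach, as a shift and turn from the pose measured when the call began, along the tool's axes at that moment; what a row does not reach only later rows make up. A row lasts 1/12 s, in which the tool goes at most 41.7 mm and 7.16 degrees, less where a joint would pass 70% of its speed; a pose out of reach is approached as far as the arm can. A call with a gripper value outside its range is refused whole. "hand" is the opening, from 0 (shut) to 1 (fully open), set as the call begins (left out, the last holds). The fingers move at their own pace and stop on an object; "force" is the grip in N (left out, the last holds). Time passes only in rows, so rows that repeat a pose let the fingers close. It gives the time, the measured TCP pose, the force and the opening at its end, in the units of the state.
- env.read_state(): the state, without advancing time (a new reading comes with each control period).
- env.grab_frame(name): name is "side" or "top" or "wrist"; returns a dict with "img" (384x512x3 uint8, red, green, blue), "K" (3x3 intrinsics, pixels), "distortion" ([k1, k2, p1, p2, k3] as OpenCV has them; the pictures are not rectified), "pose" (4x4, takes a point from camera to world coordinates); the wrist camera has in their place "hand_eye" (4x4, takes a point from camera to tool coordinates, whose origin is the TCP and whose axes are the tool frame's). Camera axes: x right, y down, z forward; pixel columns grow to the right and rows downward; lengths in m; the calibration is good to about 2 mm. A picture is of the moment at which its call begins: read the wrist's pose just before it. There is no depth.
- env.job_done(): hands the job in, once; it reports no verdict.
The state is a dict: "t": time; "joint_positions": joint angles; "joint_vel": joint speeds; "joint_torque": joint torques, N m; "tcp_pos": TCP position; "tcp_rot": TCP orientation; "ft_force": force on the tool from outside, world axes, zero at the start; "ft_torque": the same for the moment, N m; "finger_gap": opening from 0.0 (shut) to 1.0 (fully open).
Only numpy, scipy, OpenCV 4.12 (cv2) and the standard library are available. Lean on these libraries where they do the work, as an engineer would, in place of code of your own. Each camera call takes 0.05 s, during which the arm holds its last target. There are 200 camera calls.

TASK

The screw press on the bench has been left with its ratchet set to undo. Flip the small reversing lever on the ratchet head over to the tightening (clockwise) side, then swing the ratchet handle to bring the foot down until it grips the board: stop when the handle has clearly stiffened, without crushing the board, straining the lever or handle, or shoving the press along. Let go at the end, lever still on tighten, and leave the other things on the bench where they are.

Things in the scene. Friction and masses are not known exactly. Their poses are not given: they have to be found in the camera images.
- press: Heavy green portal press (16 kg, stands on the bench), base 280x300 mm, beam top 135 mm up. Origin on the bench under the vertical screw axis; x square to the beam (handle side is -x). On the beam sits a 60 mm toothed ratchet wheel, 147 to 160 mm up. Turned clockwise from above it lowers the foot 6 mm per rad; its own friction keeps it where it is left. A plywood board lies under the foot.
- post (a point): Upright steel thumb post (12 mm across, 34 mm tall, 151 to 185 mm above the bench) at the end of the reversing lever on the ratchet head; the point is on its axis, 12 mm under its top. x points away from the lever's pivot, z up. Pushed gently sideways it swings; the handle hardly follows.
- grip (a point): Point on the centre line of the round rubber handle bar, 160 mm from the screw axis, about 149 mm above the bench. Bar 18 mm thick, 130 to 215 mm out from the axis, free below. x points outward along the bar, z up. Sideways force here while turning: 2 to 3 N with the foot free, then rising about 1 N per 0.04 rad once it bears; 6 to 9 N is a good grip, past 12 N the board is crushed.
- pawl (a joint): Reversing lever angle, rad, positive clockwise from above. Pivot 52 mm out along the handle from the screw axis, post 38 mm farther out. -0.3 to -0.1: undo; 0.1 to 0.3: tighten (it may rest near 0.13 on a tooth). A spring ridge (1 to 2 N at the post) at 0 throws it to either side. Post leaning to the clockwise side of the handle = drives clockwise. Stops at +-0.3; over 25 N strains it.
- handle (a joint): Handle angle about the screw axis, rad, positive clockwise from above; 0: bar points along -x of the press. Swings from -0.75 to 0.75 between hard stops. With the lever on tighten, clockwise swings drive the screw (after up to 0.29 rad idle, 22 teeth) and anticlockwise swings click back at about 1 N; several swings may be needed. Over 30 N strains it.
- foot: Sprung round foot, 42 mm across, rubber under, on the lower end of the screw below the beam. Origin at the middle of its underside, 64.5 mm above the bench at first. The board's top lies 2 to 9.5 mm below it (packing varies, not measured): 0.3 to 1.6 rad of clockwise screw turning to touch, then about 350 N of pressing per rad; 25 to 120 N is wanted, 150 N crushes.
- oilcan: Bystander: grey bottle, 56 mm wide, 150 mm tall, origin at its underside.
- mallet: Bystander: hammer lying on the bench.
- offcut: Bystander: wooden block 110x50x30 mm, origin at its underside.
- tin: Bystander: open steel tin, 72 mm wide, 70 mm tall, origin at its underside.

How it is judged:
By the outcome, as a careful person would: the job done as asked, in the order asked, and still so for the second after the job is handed in, with the robot touching nothing.
It also fails if it takes over 67 s, if anything falls off the work surface, if the arm or the gripper's body presses on something with over 40 N, if the wrist force passes 120 N, or if a joint passes its speed limit or range.

## Working session

There is one attempt and no reset: what is moved stays moved. The work goes in short steps, Python scripts to look and compute and a tool call to move; the robot and the scene stay as the last step left them, time stands still between calls to the robot, and variables do not carry over. Pictures are saved under pics/ and viewed, about 8 in all and at most 12, crops included, and the job is handed in when it is done.

Besides the shell and the picture viewer there is one more tool, called after ">>>" as name(argument=value, ...) on one line, values as JSON. play_rows: Moves the arm, as the interface text tells. Its arguments: {"type":"object","properties":{"motion":{"type":"array"},"hand":{"type":"number"},"force":{"type":"number"}},"required":["motion"]}

```bash
mkdir -p pics; ls; python3 - <<'E'
from cell import env
import cv2,numpy as np
s=env.read_state(); print(s, env.pinch_z)
for n in("side","top"):
    f=env.grab_frame(n); cv2.imwrite(f"pics/{n}0.png",f["img"][:,:,::-1])
    print(n,f["K"],f["distortion"],f["pose"])
E
```

```text
pics
{'t': 0.0, 'joint_positions': array([ 1.08941008,  0.43521899,  0.02496465,  1.57407891, -0.01158802,
        1.1340045 , -0.07511673]), 'joint_vel': array([-0.0001935 , -0.00323897,  0.00087536,  0.00028948,  0.00044915,
       -0.0015817 ,  0.00010202]), 'joint_torque': array([-1.61351772e-04, -6.70474005e+01,  1.02416340e+00, -3.16217315e+01,
        1.53184886e-02,  1.23935824e-02, -1.77832482e-05]), 'tcp_pos': array([ 0.23088515, -0.58025416,  0.23053539]), 'tcp_rot': array([-0.69431191, -0.13362733,  0.69462302, -0.13256535]), 'ft_force': array([ 0.39085521, -0.01178593, -0.89489963]), 'ft_torque': array([ 0.01266765, -0.053161  , -0.01304877]), 'finger_gap': 0.9997487197796419} 0.0187
side [[434.72888736   0.         254.23712693]
 [  0.         434.72888736 190.73919338]
 [  0.           0.           1.        ]] [-0.12716267  0.          0.          0.          0.        ] [[-0.94868472 -0.23594162  0.21054419  0.22845148]
 [-0.31575989  0.7428377  -0.59032859  0.76285922]
 [-0.01711708 -0.62651712 -0.77921967  1.12660602]
 [ 0.          0.          0.          1.        ]]
top [[452.73717272   0.         260.41963857]
 [  0.         452.73717272 192.77601415]
 [  0.           0.           1.        ]] [0.0166616 0.        0.        0.        0.       ] [[-7.10503626e-02 -9.74874296e-01  2.11120707e-01  2.35329302e-01]
 [-9.97471233e-01  6.90739059e-02 -1.67312690e-02  1.46006188e-03]
 [ 1.72795228e-03 -2.11775594e-01 -9.77316792e-01  1.46271861e+00]
 [ 0.00000000e+00  0.00000000e+00  0.00000000e+00  1.00000000e+00]]
```

View pics/side0.png

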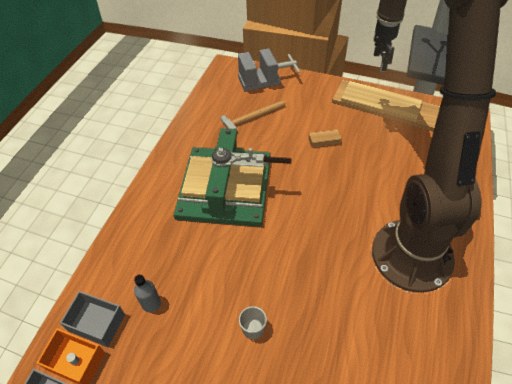

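View pics/top0.png

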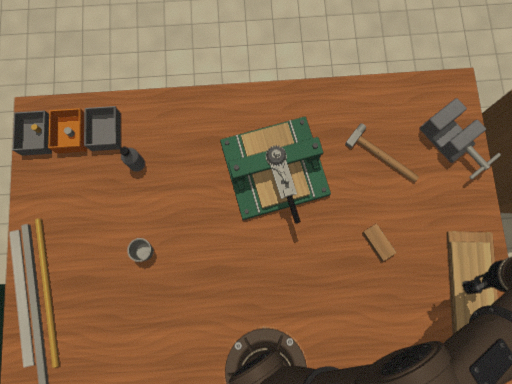

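The top view shows the ratchet wheel at about (277,155), the bar end at about (297,220), the mallet at (380,150) and the offcut at (380,243). I'll zoom in on the head.

```bash
cat > h.py <<'E'
import numpy as np, cv2
from cell import env
from scipy.spatial.transform import Rotation as R
def ray(f,uv,z,T=None):
    T=f["pose"] if T is None else T
    p=cv2.undistortPoints(np.array([[uv]],float),f["K"],f["distortion"])[0,0]
    d=T[:3,:3]@[p[0],p[1],1]; o=T[:3,3]
    return o+d*(z-o[2])/d[2]
def proj(f,P,T=None):
    T=f["pose"] if T is None else T
    Ti=np.linalg.inv(T)
    return cv2.projectPoints(np.atleast_2d(P).astype(float),cv2.Rodrigues(Ti[:3,:3])[0],Ti[:3,3],f["K"],f["distortion"])[0][:,0]
def tool():
    s=env.read_state(); T=np.eye(4);T[:3,:3]=R.from_quat(s["tcp_rot"]).as_matrix();T[:3,3]=s["tcp_pos"];return T
E
python3 - <<'E'
from h import *
f=env.grab_frame("top"); im=f["img"][:,:,::-1]
a=cv2.resize(im[130:230,240:320],None,fx=7,fy=6*7/6,interpolation=cv2.INTER_CUBIC)[:600]
a=cv2.resize(im[130:230,220:335],None,fx=6,fy=6,interpolation=cv2.INTER_CUBIC)
cv2.imwrite("pics/topc.png",a)
print(ray(f,(277,155),.16),ray(f,(297,220),.149))
print(R.from_quat(env.read_state()["tcp_rot"]).as_matrix().round(3))
E
```

```text
[ 0.62882585 -0.07866291  0.16      ] [ 0.43010881 -0.12217178  0.149     ]
[[-0.001  0.37  -0.929]
 [ 0.001 -0.929 -0.37 ]
 [-1.    -0.001  0.   ]]
```

View pics/topc.png

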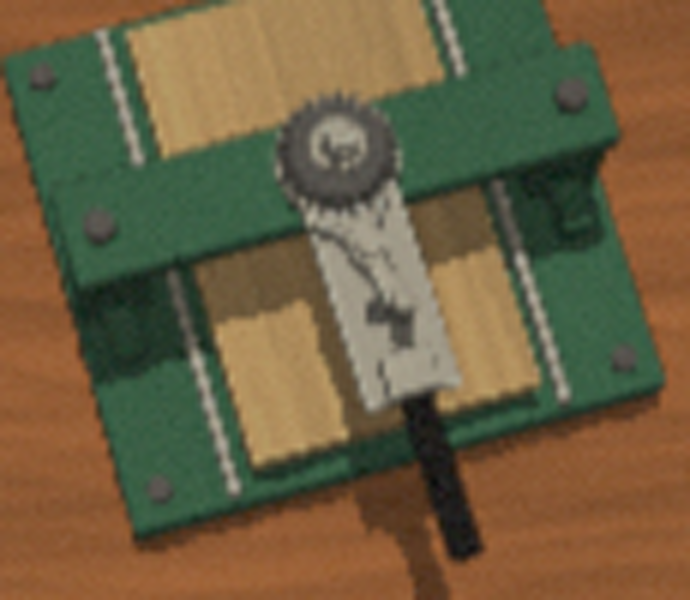

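```bash
cat >> h.py <<'E'
def go(P,deg=None):
    "P world TCP target; deg = heading of tool z, clockwise from world -x"
    T=tool(); z=T[:3,2]; cur=np.degrees(np.arctan2(z[1],-z[0]))
    print("now",T[:3,3].round(4),"head",cur.round(1),"shift cm",(T[:3,:3].T@(np.array(P)-T[:3,3])*100).round(2),"spin",None if deg is None else round(deg-cur,1))
E
python3 - <<'E'
from h import *
f=env.grab_frame("top")
c=lambda u,v:(220+(u+.5)/6-.5,130+(v+.5)/6-.5)
A=ray(f,c(338,150),.16); B=ray(f,c(463,553),.152); P=ray(f,c(395,325),.178)
h=B-A;h[2]=0;L=np.linalg.norm(h);h/=L
print(A,B,L,"handle head",np.degrees(np.arctan2(h[1],-h[0])))
b1=ray(f,c(100,225),.135);b2=ray(f,c(570,95),.135);b=b2-b1
print("beam",b,(b1+b2)/2,"press -x head",np.degrees(np.arctan2(-b[0],-b[1])))
d=P-A;print("post",P,"along",d@h,"cw side",d[1]*-h[0]+d[0]*h[1])
go([A[0]+.10*h[0],A[1]+.10*h[1],.30],np.degrees(np.arctan2(h[1],-h[0])))
f=env.grab_frame("wrist");print(f["hand_eye"].round(3),f["K"].round(0))
E
```

```text
[ 0.63035304 -0.07552468  0.16      ] [ 0.42457128 -0.12070504  0.152     ] 0.21068316109801175 handle head -12.383083564468183
beam [ 0.05178482 -0.24397463  0.        ] [ 0.63287538 -0.07569966  0.135     ] press -x head -11.983463877686633
post [ 0.5345679  -0.09516272  0.178     ] along 0.09776807304732318 cw side 0.0013596525185072088
now [ 0.231  -0.5805  0.2309] head -21.7 shift cm [ -6.89 -33.77 -45.91] spin 9.3
[[ 0.001 -0.287  0.958 -0.143]
 [ 1.     0.    -0.001 -0.001]
 [-0.     0.958  0.287 -0.073]
 [ 0.     0.     0.     1.   ]] [[275.   0. 258.]
 [  0. 275. 191.]
 [  0.   0.   1.]]
```

>>> play_rows(motion=[[[-3, -1, -1], 0], [[-5, -4, -4], 1], [[-5, -7, -8], 2], [[-5, -10, -12], 3], [[-5, -12.5, -16], 4], [[-5, -15, -20], 5], [[-5, -17.5, -24], 6], [[-5, -20, -28], 7], [[-5, -23, -31.5], 8], [[-5, -25.5, -35], 9]])

```text
t: 1.08
tcp_pos: [0.4366, -0.2537, 0.2813]
tcp_rot: [0.703, 0.078, -0.703, 0.078]
ft_force: [0.6, 0.3, -1.6]
finger_gap: 1.001
```

```bash
python3 -c "
from h import *
go([.533,-.097,.28],-12.2)"
```

```text
now [ 0.4366 -0.2537  0.2813] head -12.6 shift cm [  0.13 -13.18 -12.84] spin 0.4
```

>>> play_rows(motion=[[[0, -3, -3], 0], [[0, -6, -6], 0], [[0, -9, -9], 0], [[0, -11.5, -11], 0.4], [[0, -13.2, -12.8], 0.4], [[0, -13.2, -12.8], 0.4], [[0, -13.2, -12.8], 0.4]], hand=0, force=20)

```text
t: 1.67
tcp_pos: [0.533, -0.0953, 0.2811]
tcp_rot: [-0.703, -0.077, 0.703, -0.076]
ft_force: [-0.2, -0.2, -0.5]
finger_gap: 0.007
```

```bash
python3 - <<'E'
from h import *
T=tool(); f=env.grab_frame("wrist"); C=T@f["hand_eye"]; np.save("C.npy",C)
print(T[:3,3]); cv2.imwrite("pics/w1.png",f["img"][:,:,::-1])
ax=np.array([.631,-.076]);h=np.array([-.977,-.212])
for r,z in((0,.16),(.09,.185),(.09,.151),(.16,.158),(.215,.158)): print(r,z,proj(f,[*(ax+r*h),z],C))
E
```

```text
[ 0.53297631 -0.09531905  0.28105848]
0 0.16 [[260.9286706   76.53715292]]
0.09 0.185 [[260.50496836 181.3673651 ]]
0.09 0.151 [[260.2148886  172.90178783]]
0.16 0.158 [[259.85310528 238.50348935]]
0.215 0.158 [[259.56487318 283.00024218]]
```

View pics/w1.png

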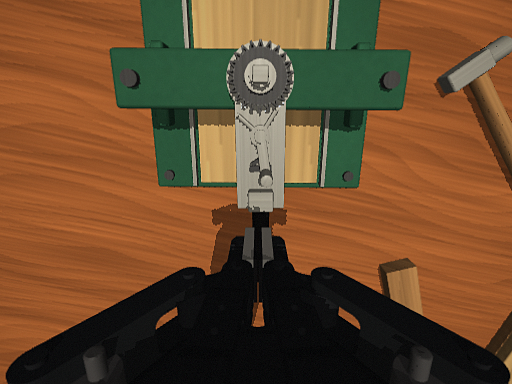

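```bash
python3 - <<'E'
from h import *
C=np.load("C.npy"); f=env.grab_frame("wrist")
ax=np.array([.631,-.076]);a=np.radians(-12.2)
h=np.array([-np.cos(a),np.sin(a)]);cw=np.array([np.sin(a),np.cos(a)])
A=ray(f,(261,75),.16,C)[:2];print("axis",A)
for uv,z in(((266,181),.185),((262,131),.16),((261,220),.158)):
    p=ray(f,uv,z,C)[:2]; print(p,"r",(p-A)@h,"cw",(p-A)@cw)
p=A+.087*h-.040*cw; go([*p,.166],-12.2)
cv2.imwrite("pics/w1c.png",cv2.resize(f["img"][50:250,180:340,::-1],None,fx=3,fy=3,interpolation=cv2.INTER_CUBIC))
E
```

```text
axis [ 0.6322506  -0.07578441]
[ 0.54446865 -0.09982664] r 0.09088019627439026 cw -0.004948753619314837
[ 0.58483735 -0.08739257] r 0.04879555634443745 cw -0.0013264078574645522
[ 0.49568651 -0.10645854] r 0.13996211815863055 cw -0.0011220066407617235
now [ 0.5321 -0.0979  0.2811] head -12.2 shift cm [11.51  3.95 -1.57] spin -0.0
```

View pics/w1c.png

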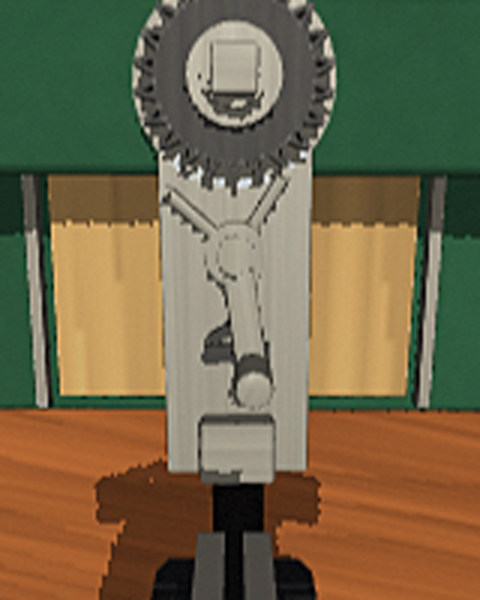

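The post top is at about (264,179), on the anticlockwise side of the bar (undo). I'll go down on its -y side and push.

>>> play_rows(motion=[[[2, 2, -1], 0], [[5, 4, -2], 0], [[8, 4, -2.1], 0], [[10.5, 4, -2.1], 0], [[11.5, 4, -2.1], 0], [[11.5, 4, -2.1], 0], [[11.5, 4, -2.1], 0], [[11.5, 4, -2.1], 0]])

```text
t: 2.43
tcp_pos: [0.5618, -0.1331, 0.168]
tcp_rot: [0.704, 0.074, -0.702, 0.075]
ft_force: [0.6, 1.2, 0.1]
finger_gap: -0.002
```

```bash
python3 - <<'E'
from h import *
A=np.array([.632,-.0758]);a=np.radians(-12.2)
h=np.array([-np.cos(a),np.sin(a)]);cw=np.array([np.sin(a),np.cos(a)])
for o in(-.0245,-.016,-.012): go([*(A+.082*h+o*cw),.166],-12.2)
print(env.read_state()["ft_force"])
E
```

```text
now [ 0.5618 -0.1331  0.168 ] head -12.2 shift cm [ 0.19 -1.67  0.13] spin -0.0
now [ 0.5618 -0.1331  0.168 ] head -12.2 shift cm [ 0.19 -2.52  0.13] spin -0.0
now [ 0.5618 -0.1331  0.168 ] head -12.2 shift cm [ 0.19 -2.92  0.13] spin -0.0
[0.6137975  1.20778272 0.11831759]
```

>>> play_rows(motion=[[[0.2, -0.8, 0], 0], [[0.2, -1.4, 0], 0], [[0.2, -1.7, 0], 0], [[0.2, -1.9, 0], 0], [[0.2, -2.1, 0], 0], [[0.2, -2.3, 0], 0], [[0.2, -2.5, 0], 0], [[0.2, -2.5, 0], 0]])

```text
t: 3.1
tcp_pos: [0.5564, -0.1081, 0.1658]
tcp_rot: [0.704, 0.075, -0.703, 0.075]
ft_force: [-0.2, -0.4, -1.0]
finger_gap: -0.004
```

>>> play_rows(motion=[[[0, -0.1, 0], 0], [[0, -0.2, 0], 0], [[0, -0.3, 0], 0], [[0, -0.4, 0], 0], [[0, -0.4, 0], 0]])

```text
t: 3.52
tcp_pos: [0.5555, -0.1039, 0.1658]
tcp_rot: [0.704, 0.075, -0.703, 0.075]
ft_force: [0.2, -0.9, 0.7]
finger_gap: 0.001
```

```bash
python3 - <<'E'
from h import *
T=tool(); f=env.grab_frame("wrist"); C=T@f["hand_eye"]; print(T[:3,3],env.read_state()["ft_force"])
cv2.imwrite("pics/w2.png",cv2.resize(f["img"][:,100:420,::-1],None,fx=1.5,fy=1.5,interpolation=cv2.INTER_CUBIC))
E
```

```text
[ 0.55554689 -0.10394894  0.16584149] [-0.62243883  0.42901688  0.48030534]
```

View pics/w2.png

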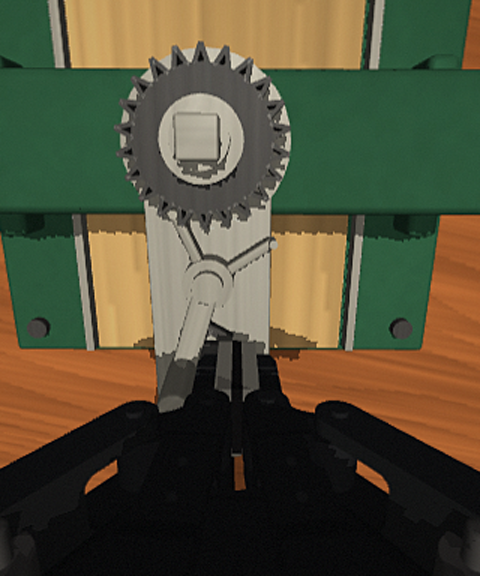

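The post now leans to the clockwise side and the left pawl arm is at the wheel, so the ratchet is on tighten. I'll back off and move over the grip.

>>> play_rows(motion=[[[0, 1, 0], 0], [[0, 2.5, 0], 0], [[-2, 3, 0], 0], [[-5, 3, 0], 0], [[-7, 2, 2], 0], [[-7, 0, 5], 0], [[-7, -1, 8], 0], [[-7, -1.2, 8.3], 0], [[-7, -1.2, 8.3], 0]], hand=0)

```text
t: 4.32
tcp_pos: [0.4705, -0.1105, 0.2362]
tcp_rot: [0.704, 0.074, -0.703, 0.075]
ft_force: [0.2, 0.1, -0.4]
finger_gap: 0.003
```

```bash
python3 - <<'E'
from h import *
A=np.array([.632,-.0758]);a=np.radians(-12.2)
h=np.array([-np.cos(a),np.sin(a)])
T=tool(); f=env.grab_frame("wrist"); C=T@f["hand_eye"]; print(env.read_state()["ft_force"])
cv2.imwrite("pics/w3.png",cv2.resize(f["img"][:,100:420,::-1],None,fx=1.5,fy=1.5,interpolation=cv2.INTER_CUBIC))
for r in(0,.09,.165): print((proj(f,[*(A+r*h),.158],C)[0]-[100,0])*1.5)
go([*(A+.165*h),.13],-12.2)
E
```

```text
[-0.13738065  0.11388339  0.20630909]
[237.57180667 -52.66869158]
[237.55395574 157.65199116]
[237.54382658 296.84892278]
now [ 0.472  -0.1107  0.2362] head -12.1 shift cm [10.62 -0.05  0.15] spin -0.1
```

View pics/w3.png

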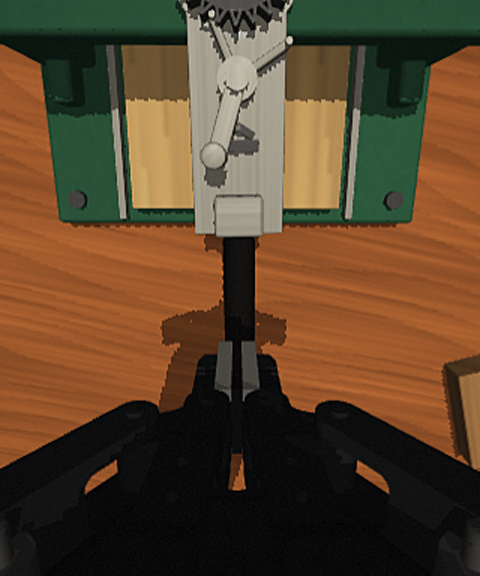

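The lever stays on tighten (post at (213,155) in the crop), and the bar at column 239 is centred under the fingers. I'll straddle it.

>>> play_rows(motion=[[[0, 0, 0.1], 0], [[0, 0, 0.1], 0], [[2, 0, 0.1], 0], [[4.5, 0, 0.1], 0], [[7, 0, 0.1], 0], [[9, 0, 0.1], 0], [[10.3, 0, 0.1], 0], [[10.7, 0, 0.1], 0], [[10.7, 0, 0.1], 0]], hand=0.4)

```text
t: 5.12
tcp_pos: [0.4712, -0.111, 0.1281]
tcp_rot: [0.703, 0.075, -0.703, 0.075]
ft_force: [-0.5, 0.5, -0.2]
finger_gap: 0.397
```

```bash
cat >> h.py <<'E'
A=np.array([.632,-.0758])
def arc(dds,r=.165,z=.13):
    "where we are on the arc (handle deg) and rows to handle angles dds"
    T=tool();s=env.read_state();d=T[:2,3]-A;th=np.arctan2(d[1],-d[0]);cw=np.array([np.sin(th),np.cos(th)])
    print("t",s["t"].__round__(2),"r",np.hypot(*d).round(4),"arcdeg",(np.degrees(th)+12.2).round(1),"Fcw",(s["ft_force"][:2]@cw).round(2),"F",s["ft_force"].round(1),"gap",round(s["finger_gap"],3))
    zz=T[:3,2];cur=np.degrees(np.arctan2(zz[1],-zz[0]))
    for dd in dds:
        a=np.radians(dd-12.2);P=np.array([A[0]-r*np.cos(a),A[1]+r*np.sin(a),z])
        print(dd,(T[:3,:3].T@(P-T[:3,3])*100).round(2),round(dd-12.2-cur,1))
E
python3 -c "
from h import *
arc([2.5,5,7.5,10,12.5,15,17.5,20,22.5,25])"
```

```text
t 5.12 r 0.1646 arcdeg -0.2 Fcw 0.64 F [-0.5  0.5 -0.2] gap 0.397
2.5 [-0.19 -0.76  0.03] 2.5
5 [-0.19 -1.48 -0.02] 5.0
7.5 [-0.19 -2.2  -0.1 ] 7.5
10 [-0.19 -2.91 -0.21] 10.0
12.5 [-0.19 -3.62 -0.35] 12.5
15 [-0.19 -4.31 -0.52] 15.0
17.5 [-0.19 -5.01 -0.72] 17.5
20 [-0.2  -5.69 -0.95] 20.0
22.5 [-0.2  -6.36 -1.21] 22.5
25 [-0.2  -7.02 -1.5 ] 25.0
```

>>> play_rows(motion=[[[-0.2, -0.8, 0], 2.5], [[-0.2, -1.5, 0], 5], [[-0.2, -2.2, -0.1], 7.5], [[-0.2, -2.9, -0.2], 10], [[-0.2, -3.6, -0.35], 12.5], [[-0.2, -4.3, -0.5], 15], [[-0.2, -5, -0.7], 17.5], [[-0.2, -5.7, -0.95], 20], [[-0.2, -6.4, -1.2], 22.5], [[-0.2, -7, -1.5], 25]])

```text
t: 5.95
tcp_pos: [0.4719, -0.0396, 0.131]
tcp_rot: [0.703, -0.08, -0.702, -0.08]
ft_force: [-2.0, -1.3, -1.2]
finger_gap: 0.396
```

```bash
python3 -c "
from h import *
arc([27,29,31,33,35,37,38.5])"
```

```text
t 5.95 r 0.1642 arcdeg 24.9 Fcw -1.71 F [-2.  -1.3 -1.2] gap 0.396
27 [ 0.1  -0.59  0.07] 1.8
29 [ 0.1  -1.17  0.05] 3.8
31 [ 0.1  -1.74 -0.  ] 5.8
33 [ 0.1  -2.31 -0.07] 7.8
35 [ 0.1  -2.88 -0.16] 9.8
37 [ 0.1  -3.45 -0.27] 11.8
38.5 [ 0.1  -3.87 -0.36] 13.3
```

>>> play_rows(motion=[[[0.1, -0.6, 0.05], 2], [[0.1, -1.2, 0.05], 4], [[0.1, -1.7, 0], 6], [[0.1, -2.3, -0.1], 8], [[0.1, -2.9, -0.2], 10], [[0.1, -3.5, -0.3], 12], [[0.1, -3.9, -0.35], 13.3], [[0.1, -3.9, -0.35], 13.3]])

```text
t: 6.62
tcp_pos: [0.4852, -0.0017, 0.131]
tcp_rot: [0.69, -0.161, -0.687, -0.161]
ft_force: [0.9, 0.7, 0.1]
finger_gap: 0.397
```

```bash
python3 -c "
from h import *
arc([35,28,21,14,7,0,-7,-14,-21,-28])"
```

```text
t 6.62 r 0.1644 arcdeg 39.0 Fcw 1.03 F [0.9 0.7 0.1] gap 0.397
35 [0.1  1.15 0.03] -3.5
28 [ 0.1   3.15 -0.22] -10.5
21 [ 0.1  5.1 -0.7] -17.5
14 [ 0.1   6.98 -1.43] -24.5
7 [ 0.1   8.76 -2.37] -31.5
0 [ 0.1  10.41 -3.53] -38.5
-7 [ 0.11 11.91 -4.88] -45.5
-14 [ 0.11 13.23 -6.4 ] -52.5
-21 [ 0.11 14.36 -8.07] -59.5
-28 [ 0.12 15.27 -9.86] -66.5
```

>>> play_rows(motion=[[[0.1, 1.1, 0], -3.5], [[0.1, 2.7, -0.15], -9], [[0.1, 4.4, -0.5], -15], [[0.1, 6, -1], -21], [[0.1, 7.6, -1.75], -27], [[0.1, 9, -2.5], -32.5], [[0.1, 10.4, -3.5], -38.5], [[0.1, 11.6, -4.6], -44], [[0.1, 12.7, -5.75], -49.5], [[0.1, 13.2, -6.4], -52.5]])

```text
t: 7.45
tcp_pos: [0.4849, -0.1509, 0.1309]
tcp_rot: [0.69, 0.161, -0.687, 0.163]
ft_force: [-0.8, 1.2, 0.0]
finger_gap: 0.396
```

```bash
python3 -c "
from h import *
arc([-14,-18,-22,-26,-30,-34,-37])"
```

```text
t 7.45 r 0.1651 arcdeg -14.8 Fcw 1.39 F [-0.8  1.2  0. ] gap 0.396
-14 [ 0.09 -0.24 -0.01] 0.2
-18 [ 0.1   0.91 -0.05] -3.8
-22 [ 0.1   2.05 -0.16] -7.8
-26 [ 0.11  3.19 -0.36] -11.8
-30 [ 0.11  4.31 -0.63] -15.8
-34 [ 0.12  5.4  -0.98] -19.8
-37 [ 0.12  6.21 -1.3 ] -22.8
```

>>> play_rows(motion=[[[0.1, 0.9, -0.05], -4], [[0.1, 2.1, -0.15], -8], [[0.1, 3.2, -0.35], -12], [[0.1, 4.3, -0.6], -16], [[0.1, 5.4, -1], -20], [[0.1, 6.2, -1.3], -23], [[0.1, 6.2, -1.3], -23]])

```text
t: 8.03
tcp_pos: [0.5257, -0.2025, 0.1309]
tcp_rot: [0.644, 0.294, -0.64, 0.298]
ft_force: [0.7, -0.8, -0.6]
finger_gap: 0.402
```

```bash
python3 -c "
from h import *
arc([-34,-31,-28,-25,-22,-19,-16,-13,-10])
f=env.grab_frame('top');cv2.imwrite('pics/t3.png',cv2.resize(f['img'][120:230,210:340,::-1],None,fx=5,fy=5,interpolation=cv2.INTER_CUBIC))"
```

```text
t 8.03 r 0.1654 arcdeg -37.8 Fcw -1.05 F [ 0.7 -0.8 -0.6] gap 0.402
-34 [ 0.08 -1.09 -0.07] 3.3
-31 [ 0.08 -1.95 -0.14] 6.3
-28 [ 0.07 -2.81 -0.26] 9.3
-25 [ 0.07 -3.66 -0.42] 12.3
-22 [ 0.06 -4.5  -0.63] 15.3
-19 [ 0.06 -5.32 -0.87] 18.3
-16 [ 0.05 -6.14 -1.17] 21.3
-13 [ 0.05 -6.93 -1.5 ] 24.3
-10 [ 0.04 -7.71 -1.88] 27.3
```

View pics/t3.png

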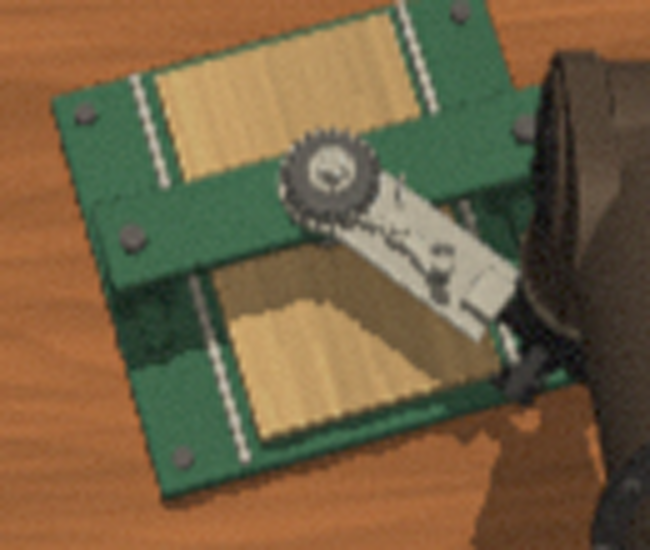

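The handle is at about -37 deg and the post is still on the clockwise side. The second tightening swing goes in smaller steps so I can watch the force.

>>> play_rows(motion=[[[0.1, -1.1, -0.1], 3], [[0.1, -1.95, -0.15], 6], [[0.1, -2.8, -0.25], 9], [[0.1, -3.65, -0.4], 12], [[0.1, -4.5, -0.6], 15], [[0.1, -5.3, -0.9], 18]])

```text
t: 8.58
tcp_pos: [0.4904, -0.1601, 0.1301]
tcp_rot: [0.683, 0.188, -0.679, 0.191]
ft_force: [-0.1, -2.8, -0.5]
finger_gap: 0.402
```

```bash
python3 -c "
from h import *
arc([-17,-15,-13,-11,-9,-7])"
```

```text
t 8.58 r 0.1648 arcdeg -18.6 Fcw -2.33 F [-0.1 -2.8 -0.5] gap 0.402
-17 [ 0.   -0.45  0.01] 1.9
-15 [ 0.   -1.03 -0.02] 3.9
-13 [-0.   -1.6  -0.07] 5.9
-11 [-0.01 -2.17 -0.14] 7.9
-9 [-0.01 -2.74 -0.22] 9.9
-7 [-0.01 -3.31 -0.33] 11.9
```

>>> play_rows(motion=[[[0, -0.45, 0], 2], [[0, -1, 0], 4], [[0, -1.6, -0.05], 6], [[0, -2.2, -0.15], 8], [[0, -2.75, -0.2], 10]])

```text
t: 9.0
tcp_pos: [0.4781, -0.1353, 0.1306]
tcp_rot: [0.698, 0.126, -0.693, 0.13]
ft_force: [2.4, -2.2, 0.5]
finger_gap: 0.406
```

```bash
python3 -c "
from h import *
arc([-7,-5,-3,-1,1,3])"
```

```text
t 9.0 r 0.165 arcdeg -8.9 Fcw -2.95 F [ 2.4 -2.2  0.5] gap 0.406
-7 [ 0.06 -0.56 -0.01] 1.7
-5 [ 0.06 -1.13 -0.04] 3.7
-3 [ 0.05 -1.71 -0.08] 5.7
-1 [ 0.05 -2.28 -0.15] 7.7
1 [ 0.05 -2.85 -0.24] 9.7
3 [ 0.05 -3.42 -0.35] 11.7
```

>>> play_rows(motion=[[[0, -0.55, 0], 2], [[0, -1.1, -0.05], 4], [[0, -1.7, -0.1], 6], [[0, -2.3, -0.15], 8]])

```text
t: 9.33
tcp_pos: [0.4712, -0.1133, 0.1311]
tcp_rot: [0.706, 0.076, -0.699, 0.08]
ft_force: [1.2, -2.4, 0.7]
finger_gap: 0.403
```

```bash
python3 -c "
from h import *
arc([1,3,5,7,9])"
```

```text
t 9.33 r 0.1651 arcdeg -0.9 Fcw -2.58 F [ 1.2 -2.4  0.7] gap 0.403
1 [ 0.11 -0.56 -0.02] 1.5
3 [ 0.11 -1.13 -0.04] 3.5
5 [ 0.11 -1.71 -0.09] 5.5
7 [ 0.1  -2.28 -0.15] 7.5
9 [ 0.1  -2.85 -0.24] 9.5
```

>>> play_rows(motion=[[[0.1, -0.6, 0], 2], [[0.1, -1.1, -0.05], 4], [[0.1, -1.7, -0.1], 6], [[0.1, -2.3, -0.15], 8], [[0.1, -2.85, -0.25], 10]])

```text
t: 9.75
tcp_pos: [0.4672, -0.0849, 0.1307]
tcp_rot: [0.711, 0.014, -0.703, 0.017]
ft_force: [-0.5, -1.9, 0.5]
finger_gap: 0.4
```

```bash
python3 -c "
from h import *
arc([11,13,15,17,19])"
```

```text
t 9.75 r 0.165 arcdeg 9.0 Fcw -1.88 F [-0.5 -1.9  0.5] gap 0.4
11 [ 0.07 -0.56 -0.  ] 1.3
13 [ 0.06 -1.14 -0.03] 3.3
15 [ 0.06 -1.71 -0.07] 5.3
17 [ 0.06 -2.29 -0.13] 7.3
19 [ 0.06 -2.86 -0.21] 9.3
```

>>> play_rows(motion=[[[0.1, -0.6, 0], 1.5], [[0.1, -1.1, 0], 3.5], [[0.1, -1.7, -0.1], 5.5], [[0.1, -2.3, -0.15], 7.5], [[0.1, -2.85, -0.2], 9.5]])

```text
t: 10.17
tcp_pos: [0.4681, -0.0563, 0.1303]
tcp_rot: [0.71, -0.046, -0.701, -0.043]
ft_force: [0.9, -2.9, 0.2]
finger_gap: 0.398
```

```bash
python3 -c "
from h import *
arc([21,23,25,27,29])"
```

```text
t 10.17 r 0.165 arcdeg 19.0 Fcw -2.74 F [ 0.9 -2.9  0.2] gap 0.398
21 [ 0.02 -0.58 -0.01] 1.6
23 [ 0.02 -1.15 -0.04] 3.6
25 [ 0.02 -1.73 -0.08] 5.6
27 [ 0.02 -2.3  -0.15] 7.6
29 [ 0.02 -2.87 -0.23] 9.6
```

>>> play_rows(motion=[[[0, -0.6, 0], 1.5], [[0, -1.15, 0], 3.5], [[0, -1.7, -0.1], 5.5], [[0, -2.3, -0.15], 7.5], [[0, -2.85, -0.25], 9.5]])

```text
t: 10.58
tcp_pos: [0.4736, -0.0288, 0.1306]
tcp_rot: [0.704, -0.106, -0.695, -0.103]
ft_force: [-2.2, -4.8, 2.0]
finger_gap: 0.399
```

```bash
python3 -c "
from h import *
arc([31,33,35,37,39])"
```

```text
t 10.58 r 0.1653 arcdeg 28.7 Fcw -5.21 F [-2.2 -4.8  2. ] gap 0.399
31 [ 0.06 -0.65 -0.03] 1.8
33 [ 0.06 -1.23 -0.06] 3.8
35 [ 0.06 -1.8  -0.11] 5.8
37 [ 0.06 -2.38 -0.18] 7.8
39 [ 0.06 -2.94 -0.27] 9.8
```

It's stiffening (5.2 N, up from 2.5). Small steps now.

>>> play_rows(motion=[[[0, -0.3, 0], 1], [[0, -0.6, 0], 2], [[0, -0.9, -0.05], 3]])

```text
t: 10.83
tcp_pos: [0.4759, -0.0212, 0.1309]
tcp_rot: [0.701, -0.125, -0.692, -0.122]
ft_force: [-1.7, -5.7, 1.8]
finger_gap: 0.401
```

```bash
python3 -c "
from h import *
arc([33,34,35])"
```

```text
t 10.83 r 0.1654 arcdeg 31.5 Fcw -5.91 F [-1.7 -5.7  1.8] gap 0.401
33 [ 0.09 -0.44 -0.04] 0.7
34 [ 0.09 -0.73 -0.05] 1.7
35 [ 0.09 -1.01 -0.06] 2.7
```

>>> play_rows(motion=[[[0.05, -0.3, 0], 1], [[0.05, -0.6, -0.05], 2], [[0.05, -0.95, -0.05], 3]])

```text
t: 11.08
tcp_pos: [0.4787, -0.0138, 0.1308]
tcp_rot: [0.697, -0.145, -0.688, -0.141]
ft_force: [-2.5, -6.1, 3.9]
finger_gap: 0.402
```

```bash
python3 -c "
from h import *
arc([35,36,37])"
```

```text
t 11.08 r 0.1653 arcdeg 34.2 Fcw -6.58 F [-2.5 -6.1  3.9] gap 0.402
35 [ 0.08 -0.22 -0.03] -0.5
36 [ 0.08 -0.51 -0.03] 0.5
37 [ 0.08 -0.8  -0.03] 1.5
```

>>> play_rows(motion=[[[0.05, -0.3, 0], 0.5], [[0.05, -0.6, 0], 1.2], [[0.05, -0.8, 0], 1.5], [[0.05, -0.8, 0], 1.5]])

```text
t: 11.42
tcp_pos: [0.4812, -0.0074, 0.1308]
tcp_rot: [0.695, -0.156, -0.686, -0.15]
ft_force: [-2.0, -5.6, 2.9]
finger_gap: 0.4
```

```bash
python3 -c "
from h import *
arc([34,34.5,35,37])"
```

```text
t 11.42 r 0.1656 arcdeg 36.6 Fcw -5.89 F [-2.  -5.6  2.9] gap 0.4
34 [ 0.08  0.75 -0.08] -3.2
34.5 [ 0.08  0.6  -0.07] -2.7
35 [ 0.08  0.46 -0.07] -2.2
37 [ 0.08 -0.12 -0.06] -0.2
```

Drive force was about 6.6 N moving, and it now holds at about 5.9 N still. The turn since contact is about 0.2 rad, or roughly 70 N on the foot. I'll centre the fingers and lift away.

>>> play_rows(motion=[[[0, 0.3, 0], 0], [[0, 0.6, 0], 0], [[0, 0.75, 0], 0], [[0, 0.75, 0], 0], [[-2, 0.75, 0], 0], [[-4, 0.75, 0], 0], [[-7, 0.75, 0], 0], [[-10, 0.75, 0], 0], [[-10, 0.75, 0], 0]])

```text
t: 12.17
tcp_pos: [0.4798, -0.0122, 0.2361]
tcp_rot: [0.698, -0.155, -0.683, -0.151]
ft_force: [1.3, -0.4, 0.6]
finger_gap: 0.401
```

```bash
python3 - <<'E'
from h import *
arc([])
f=env.grab_frame('wrist');cv2.imwrite('pics/w4.png',cv2.resize(f['img'][:,100:420,::-1],None,fx=1.5,fy=1.5))
E
```

```text
t 12.17 r 0.165 arcdeg 34.9 Fcw 0.11 F [ 1.3 -0.4  0.6] gap 0.401
```

View pics/w4.png

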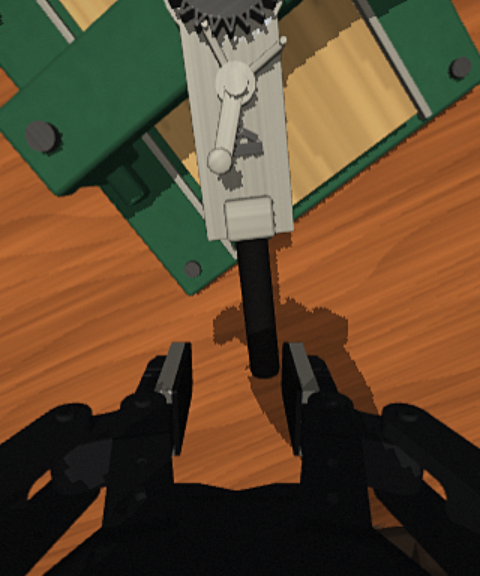

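>>> play_rows(motion=[[[-4, 0, 3], 0], [[-8, 0, 6], 0], [[-10, 0, 9], 0], [[-10, 0, 11], 0], [[-10, 0, 11], 0], [[-10, 0, 11], 0]])

```text
t: 12.72
tcp_pos: [0.3767, 0.0358, 0.3316]
tcp_rot: [0.697, -0.154, -0.684, -0.15]
ft_force: [-0.2, 0.7, -0.6]
finger_gap: 0.398
```

```bash
python3 - <<'E'
from h import *
f=env.grab_frame('top');b=f['img'][:,:,::-1];a=cv2.imread('pics/top0.png')
# template-match patches of press (far base corners) and bystanders
for n,(u,v) in dict(cornerL=(227,143),cornerR=(303,124),nearL=(247,211),tin=(140,251),oil=(132,158),mallet=(357,137),offcut=(379,243)).items():
    t=a[v-9:v+9,u-9:u+9];w=b[v-14:v+14,u-14:u+14];r=cv2.matchTemplate(w,t,cv2.TM_CCOEFF_NORMED);_,m,_,l=cv2.minMaxLoc(r);print(n,round(m,3),(l[0]-5,l[1]-5))
cv2.imwrite('pics/t5.png',cv2.resize(np.hstack([a[110:240,205:345],b[110:240,205:345]]),None,fx=2.8,fy=2.8,interpolation=cv2.INTER_CUBIC))
E
```

```text
cornerL 0.99 (0, 0)
cornerR 0.991 (0, 0)
nearL 0.147 (-5, -2)
tin 0.996 (0, 0)
oil 0.98 (0, 0)
mallet 0.995 (0, 0)
offcut 0.989 (0, 0)
```

View pics/t5.png

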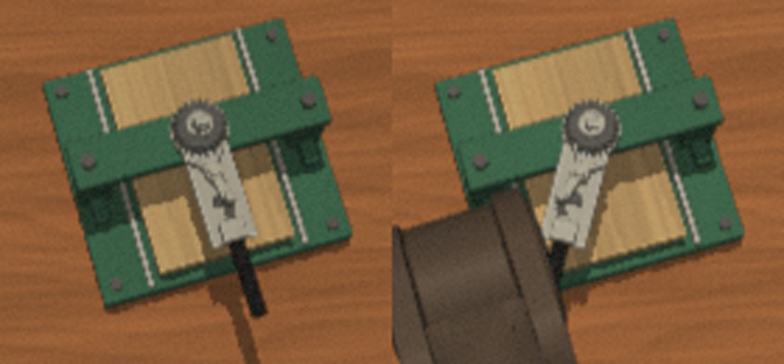

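```bash
python3 -c "
from cell import env
print(env.job_done())"
```

```text
the job is handed in; nothing more can be done
None
```

I flipped the reversing lever to tighten, swung the ratchet handle until it clearly stiffened, then let go and handed the job in at about 13 s.

- **Lever:** I pushed the post over with the shut fingers. The force read at the ends of those pushes stayed near noise (about 1 N). The last close view, after I lifted off, shows the post still on the clockwise side.
- **Tightening:** It took two clockwise swings with the gripper loosely straddling the bar. Drive force was about 2 to 3 N with the foot free, then rose to 5.2, 5.9 and 6.6 N. It held at 5.9 N once still, so the moving force is just inside the 6 to 9 N band and the still reading just under it.
- **Foot load:** I estimate 50 to 90 N from the turn since contact. I did not measure it, and the force readings carry about 1 N of noise.
- **Press and bystanders:** Matching the top view before and after showed no shift (whole pixels) of the two far press corners, the tin, oilcan, mallet or offcut. One near corner of the press was hidden by the arm, so its match was meaningless.
- **Disagreement:** The handle sits at about 31° in the last picture, while the tool had reached 36.6°. I put this down to finger slack larger than I assumed, or a small spring-back on release.

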